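# Hold the bearing-wash lid at its vent position

## Robot

A 6-joint arm with a two-finger parallel gripper is mounted at the origin on the work surface. World frame = base frame: x ahead of the robot, y to its left, z up, the work surface at z = 0. Lengths are in m, angles in rad, forces in N, time in s.
With the tool pointing down it reaches from about 0.3 to 0.775 m from the base axis. Payload 14.6 kg.
Tool frame: the origin (TCP) lies at the very end of the fingers, on their centre line; the grasp point (between the pads) lies 19 mm behind it (bot.hold_point_z is the distance from the TCP to the grasp point, in m); z points along the fingers, y is the line along which they close (so a half turn about z gives the same grasp; the last joint's range is limited). The gripper opens to 85 mm and grips with 20 to 120 N. Pads are 22 mm wide; open, the fingers measure 114 mm over their backs; the gripper's body (76 mm by 85 mm) begins 54 mm behind the grasp point. The pads swing forward as they close: fully open they stand 13 mm farther back than shut.
Start: joints at [-1.392, 0.3, 1.521, -0, 1.321, -0.067], TCP at [0.134, -0.533, 0.231] pointing down, gripper open.
Joint ranges: [-3.03, 3.03], [-0.79, 2.21], [0.23, 2.52], [-1.04, 4.18], [0, 3.07], [-2.55, 2.55]. Speed limits (rad/s): [2.22, 2.22, 2.57, 3.14, 3.14, 3.14].

## Interface

Orientations are given as a 3x3 rotation matrix whose columns are the frame's x, y, z axes.
In Python, from rig import bot gives the robot as it stands. The module is installed in compiled form; this text tells all that it offers.
- The arm moves only by the shell command python3 -m creep 'ROWS'. ROWS is a JSON object of lists of equal length, an entry for each row: "dp": the shift along the world's x, y, z in mm, a list of three; "yaw": the turn about the world's z in degrees; "grip": the finger opening in mm, from 0 to 85.4. In form: {"dp": [[dx, dy, dz], ...], "yaw": [yaw, ...], "grip": [grip, ...]}. A call has 1 to 5 rows; each row shifts and turns the commanded pose from where the row before left it; what a row does not reach is not made up. A row lasts 1/8 s, in which the tool goes at most 62.5 mm and 10.7 degrees, less where a joint would pass 70% of its speed; a pose out of reach is approached as far as the arm can. A call with a gripper value outside its range is refused whole. The fingers move at their own pace and stop on an object; the grip force is fixed at half the most. Time passes only in rows, so rows that do not move let the fingers close. It gives the time, the measured TCP pose, the force, the opening and the grip force at its end, in the units of the state.
- bot.read_state(): the state, without advancing time (a new reading comes with each control period).
- bot.get_image(name): name is "side" or "top"; returns the picture (420x560x3 uint8, red, green, blue); there is no depth.
- bot.calibration(name): a dict with "fx", "fy", "cx", "cy" (pixels), "R" (3x3) and "t" (3): a world point X has camera coordinates R X + t. Camera axes: x right, y down, z forward; pixel columns grow to the right and rows downward; lengths in m; the calibration is good to about 2 mm. A picture is of the moment at which its call begins. calibration takes no time and is no camera call.
- bot.sign_off(): hands the job in; it is judged then, once.
The state is a dict: "time": time; "joint_pos": joint angles; "qvel": joint speeds; "tau": joint torques, N m; "eef_pos": TCP position; "eef_rot": TCP orientation; "contact_force": force on the tool from outside, world axes, zero at the start; "ft_torque": the same for the moment, N m; "gripper_width": finger opening in m; "finger_force": force on a finger pad.
Only numpy, scipy, OpenCV 4.12 (cv2) and the standard library are available. Lean on these libraries where they do the work, as an engineer would, in place of code of your own. Each camera call takes 0.05 s, during which the arm holds its last target. There are 200 camera calls.

## Task

Set the bearing-wash unit to vent: slide its shutter fully open, drop the white bayonet lid (the one with the bar grip and two lugs) flush into the mouth, and twist it clockwise (seen from above) halfway to its lock, so that the bar points at the two small raised ribs on the deck. Stop there before the lock click and keep hold: a spring turns the lid back if you let go, so the program finishes while still gripping the lid; leave everything else on the counter where it stands.

Things in the scene. Friction and masses are not known exactly. Their poses are not given: they have to be found in the camera images.
- unit: bearing-wash unit: aluminium box bolted to the counter, 140 mm along its x (-70 to 70) by 255 mm along its y (-65 to 190), with a flat deck 60 mm above the counter. Origin: on the axis of its round mouth, at counter level; z up. Two shutter rails 9 mm high run along the deck, 56 to 66 mm either side of the mouth axis
- mouth (a point): centre of the mouth, at deck level 60 mm above the counter; axes as the unit's. The mouth is a 60 mm round hole in a 6 mm thick grey flange flush with the deck, with two entry notches at its unit +x and -x sides; below the flange is free space 80 mm across and 44 mm deep
- notch (a point): the entry notch at the unit +x side, this point 35 mm from the mouth axis at deck level; the notch is 18 mm wide and reaches out to 40 mm from the axis. The other is across the mouth (-x). Lugs dropped through the notches can turn only clockwise, seen from above; from about 8 degrees on, a spring in the unit pushes them back with 0.08 to 0.12 N m
- rib (a point): middle of the top of one of two raised ribs on the deck (2.5 mm high, 4 mm wide, 43 to 60 mm from the mouth axis), at 45 degrees clockwise, seen from above, from the +x notch; the other is across the mouth. They mark the half-way (vent) position of the lid's bar and lugs
- lock (a point): where a lug is at the lock stop, hidden under the flange: 33 mm from the mouth axis, 90 degrees clockwise from the +x notch, 50 mm above the counter. Turning, a lug meets a sprung plunger at about 57 degrees, beyond which the lid clicks into the lock; beyond 65 degrees counts as clicked
- shutter (a joint): travel in m of the flat steel shutter along the unit's +y: 0 covers the mouth, 0.11 is the fully open end stop. It starts at 0 to 0.03, stays where it is left and takes about 2 N to slide. The plate, 110 mm (unit x) by 108 mm (unit y) by 3 mm, lies 3.5 mm above the deck, its top 66.5 mm above the counter
- shutter_grip (a point): centre of the top of the black upright grip on the shutter plate, 96.5 mm above the counter; the grip is 40 mm along unit x, 14 mm along unit y and 30 mm high, and stands 45 mm plus the shutter's travel along unit +y from the mouth axis
- lid: white bayonet lid, about 140 g, lying upright and loose on the counter. Origin: centre of its underside; z up; x along the bar and the lugs. Spigot 56 mm across (tapered to 48 at the foot), 0 to 13 mm high; lugs along +x and -x, 72 mm tip to tip, 11 mm wide, 0 to 5 mm high; disc 80 mm across, 13 to 19 mm; upright grip bar 60 mm long (x), 16 mm wide (y), 19 to 50 mm
- lid_bar (a point): centre of the top of the lid's grip bar, 50 mm above the lid's underside. The lid fits either way round (half-turn symmetry). Seated, the disc lies on the flange, the lid's origin is 47 mm and this point 97 mm above the counter; the lugs then have 2 mm play below the flange
- dust_cap: bystander: plain white round dust cap 64 mm across, 8 mm thick, with a round 22 mm knob on top to 28 mm height; no lugs, no bar; not the lid. Origin: centre of its underside
- yoyo: bystander: copper-toned yo-yo lying on its face, 56 mm across, 42 mm high. Origin: centre of its underside
- bearing_dish: bystander: white ceramic dish, 96 mm across, 28 mm high. Origin: centre of its underside
- lube_bottle: bystander: slim bottle, 28 mm across, 70 mm high. Origin: centre of its underside
- vial_rack: bystander: clear rack 60 x 140 mm with eight capped glass vials, 61 mm high. Origin: centre of its underside
- hex_key: bystander: steel L-shaped hex key, 6 mm thick, 90 mm long, lying flat. Origin: at the middle of its long leg, on the counter
- spare_ring: bystander: loose steel bearing ring, 36 mm across, 12 mm high. Origin: centre of its underside
Not all that is in view belongs to the job. Leave any green look-alike of the lid alone.

How it is judged:
On the way, in this order (a step that is already met when the one before it is completed fails the run):
1. the shutter is fully open (value of joint shutter above 0.102 m), for 0.2 s.
2. the lid sits flush in the mouth, its lugs down through the notches (horizontal distance between lid and mouth below 0.005 m and z of lid in the frame of unit between 0.042 and 0.051 m), for 0.1 s.
At the end, for the whole second after the job is handed in: shutter open beyond 100 mm of its 110 mm; lid flush in the mouth (axis within 5 mm, origin 42 to 51 mm above the counter, tilt under 4 degrees) with its bar 45 degrees clockwise of the notches, within 10 degrees (0.61 to 0.96 rad), still, and still gripped by the fingers (over 3 N) (all of step 2 and value of joint shutter above 0.1 m and angle between lid's own z axis and vertical below 0.07 rad and angle between the x axis of lid and the x axis of unit, either way round between 0.61 and 0.96 rad and contact force between the fingers and lid above 3 N and angular speed of lid below 0.15 rad/s); the arm keeps its last pose, push and grip.
It fails at once if the seated lid is turned into the lock click (beyond 65 degrees) (horizontal distance between lid and mouth below 0.005 m and z of lid in the frame of unit between 0.042 and 0.051 m and angle between the x axis of lid and the x axis of unit, either way round above 1.13 rad).
It fails at once if a bystander is moved by more than 30 mm (distance of any of dust_cap, yoyo, bearing_dish, lube_bottle, vial_rack, hex_key, spare_ring from where it was at the start of the episode above 0.03 m).
It also fails if it takes over 61 s, if anything falls off the work surface, if the arm or the gripper's body presses on something with over 40 N, if the wrist force passes 120 N, or if a joint passes its speed limit or range.

## Working session

There is one attempt and no reset: what is moved stays moved. The work goes in short steps, Python scripts to look and compute and a shell command to move; the robot and the scene stay as the last step left them, time stands still between calls to the robot, and variables do not carry over. Pictures are saved under pics/ and viewed, at most 10 in all, crops included, and the job is handed in when it is done.

```bash
mkdir -p pics
python3 - <<'E'
from rig import bot
import cv2
for n in("top","side"):
    cv2.imwrite(f"pics/{n}0.png",bot.get_image(n)[:,:,::-1]); c=bot.calibration(n)
    print(n,{k:(v if isinstance(v,float) else __import__('numpy').round(v,4).tolist()) for k,v in c.items()})
print(bot.read_state()['time'])
E
```

```text
top {'fx': 475.17314519308434, 'fy': 475.17314519308434, 'cx': 276.08680545780675, 'cy': 204.03548797465612, 'R': [[0.0194, -0.9998, 0.0108], [-0.9883, -0.0208, -0.1509], [0.1511, -0.0078, -0.9885]], 't': [-0.0231, 0.5907, 1.4828]}
side {'fx': 438.2782495837088, 'fy': 438.2782495837088, 'cx': 278.10746379207325, 'cy': 213.0770872542499, 'R': [[0.9786, -0.2056, 0.0096], [-0.1225, -0.6195, -0.7754], [0.1654, 0.7576, -0.6314]], 't': [-0.5633, 0.1517, 1.0446]}
0.1
```

View pics/top0.png

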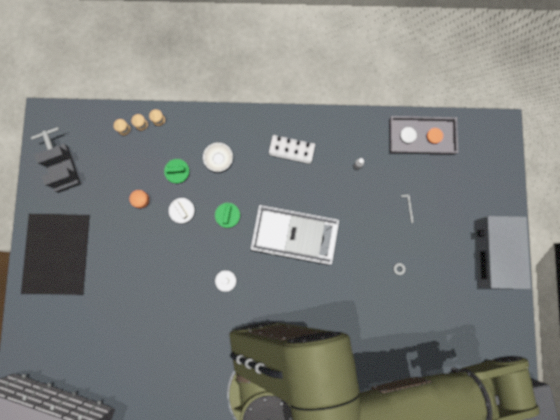

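View pics/side0.png

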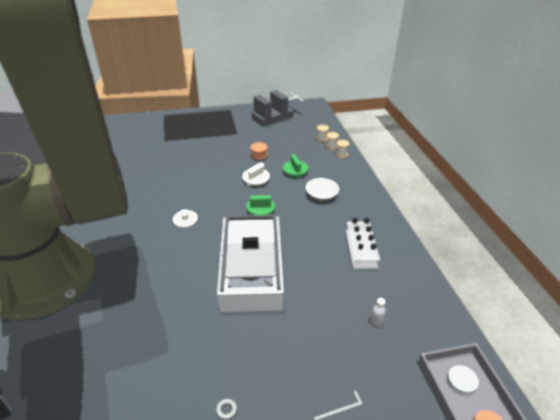

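Run:
```python
import cv2,numpy as np
a=cv2.imread("pics/top0.png");b=cv2.imread("pics/side0.png")
A=cv2.resize(a[185:275,155:345],None,fx=4,fy=4,interpolation=cv2.INTER_CUBIC)[:, :760]
cv2.imwrite("pics/topc.png",A)
B=cv2.resize(b[150:310,170:330],None,fx=3.7,fy=3.7,interpolation=cv2.INTER_CUBIC)
cv2.imwrite("pics/sidec.png",B)
```

```text
(no output)
```

View pics/topc.png

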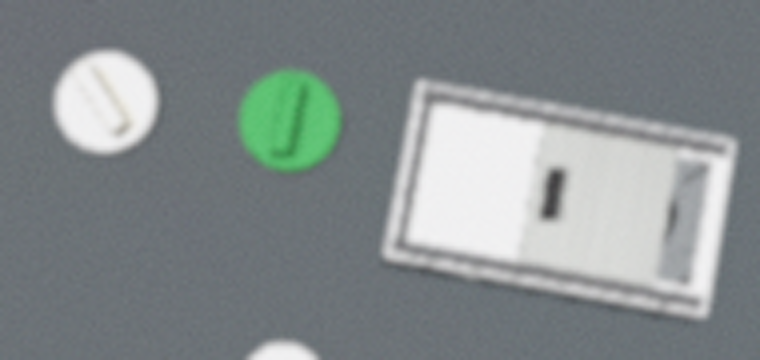

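View pics/sidec.png

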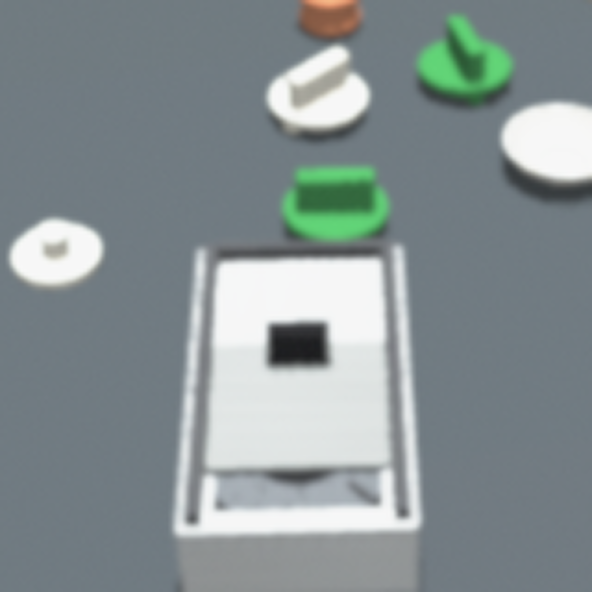

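Top picture: candidates with a bar are the white lid (181,210) and the green look-alikes (227,215) and (176,171). The dust cap at (226,281) is white but has a round knob and no bar. The white one at (181,210), side (256,176), fits: it has a bar and a lug is visible in the side crop. The unit's mouth is at its right end in the top view and the shutter is slightly open, so unit +y points roughly along world +y.

```bash
cat > h.py <<'E'
import numpy as np,cv2
from rig import bot
from scipy.optimize import least_squares
C={n:bot.calibration(n) for n in("top","side")}
def proj(n,X):
    c=C[n];p=np.atleast_2d(X)@np.array(c["R"]).T+np.array(c["t"])
    return np.c_[c["fx"]*p[:,0]/p[:,2]+c["cx"],c["fy"]*p[:,1]/p[:,2]+c["cy"]]
def tri(a,b):
    f=lambda X:np.r_[proj("top",X)[0]-a,proj("side",X)[0]-b]
    r=least_squares(f,[.5,0,.05]);return r.x,np.abs(r.fun).max()
ct=lambda p:np.array(p)/4.+[155,185]-.4
cs=lambda p:np.array(p)/3.7+[170,150]-.4
def rz(a):return np.array([[np.cos(a),-np.sin(a),0],[np.sin(a),np.cos(a),0],[0,0,1]])
E
python3 - <<'E'
from h import *
T=[(418,80),(737,138),(708,318),(384,258)]
S=[(403,247),(418,525),(178,530),(198,247)]
M=np.array([[70,190,60],[70,-65,60],[-70,-65,60],[-70,190,60]])/1e3
P=[tri(ct(a),cs(b)) for a,b in zip(T,S)]
for p in P:print(np.round(p[0]*1e3,1),round(p[1],2))
def f(v):
    X=M@rz(v[2]).T+[v[0],v[1],v[3]]
    return np.r_[(proj("top",X)-ct(T)).ravel(),(proj("side",X)-cs(S)).ravel()]
for fixed in(0,1):
    r=least_squares((lambda v:f(np.r_[v,0])) if fixed else f,[.5,0,0] if fixed else [.5,0,0,0]);print("unit",np.round(r.x,4),np.round(r.fun,1))
u=r.x
g=tri(ct((554,193)),cs((298,345)));print("grip mid",g, (rz(-u[2])@(g[0]-[u[0],u[1],0])))
a=cv2.imread("pics/top0.png").astype(int);b=cv2.imread("pics/side0.png").astype(int)
# lid silhouette fit
def hull(n,X):
    m=np.zeros((420*4,560*4),np.uint8);cv2.fillConvexPoly(m,cv2.convexHull(np.round(proj(n,X)*4+1.5).astype(np.int32)),255);return m
t=np.linspace(0,6.283,40)
disc=np.concatenate([np.c_[.04*np.cos(t),.04*np.sin(t),0*t+z] for z in(.013,.019)])
spig=np.concatenate([np.c_[.028*np.cos(t),.028*np.sin(t),0*t+.013],np.c_[.024*np.cos(t),.024*np.sin(t),0*t]])
box=lambda x,y,z0,z1:np.array([[i*x,j*y,z] for i in(-1,1) for j in(-1,1) for z in(z0,z1)])
parts=[disc,spig,box(.03,.008,.019,.05),box(.036,.0055,0,.005)]
obs={n:(im.min(2)>140).astype(float) for n,im in(("top",a),("side",b))}
win={"top":(slice(190,232),slice(160,204)),"side":(slice(155,192),slice(238,274))}
def cost(v,pp=parts):
    e=0
    for n in obs:
        m=0
        for q in pp: m=np.maximum(m,hull(n,q@rz(v[2]).T+[v[0],v[1],v[3] if len(v)>3 else 0]))
        m=cv2.resize(m,(560,420),interpolation=cv2.INTER_AREA)/255.
        e+=((m-obs[n])[win[n]]**2).sum()
    return e
d=tri(ct((106,102)),cs((318,97)));print("disc",d)
from scipy.optimize import minimize
best=[]
for y in np.arange(0,np.pi,np.pi/12):
    r=minimize(cost,[d[0][0],d[0][1],y,0],method="Nelder-Mead",options=dict(initial_simplex=np.array([d[0][0],d[0][1],y,0])+np.vstack([np.zeros(4),np.diag([.006,.006,.15,.006])]),maxiter=90))
    best.append((r.fun,*r.x))
for q in sorted(best)[:4]:print(np.round(q,4))
E
```

```text
[585.6  43.1  57.8] 0.17
[ 541.7 -210.4   62.6] 0.8
[ 404.  -187.8   63.6] 0.52
[444.1  66.1  61.8] 0.02
unit [ 0.4835 -0.1341 -0.1645  0.0017] [ 0.3  0.6 -0.3  0.8 -0.4 -0.5  0.4 -0.5 -0.5 -0.8  0.5 -0.1 -0.4  0.3
  0.6  0.3]
unit [ 0.4837 -0.1334 -0.1646] [ 0.1  0.6 -0.6  0.8 -0.7 -0.5  0.2 -0.5 -0.5 -0.5  0.5  0.2 -0.3  0.6
  0.7  0.6]
grip mid (array([ 0.49488003, -0.06547909,  0.08002176]), np.float64(0.3912103213376952)) [-5.48524666e-05  6.88111352e-02  8.00217579e-02]
disc (array([0.56784636, 0.29817007, 0.01639488]), np.float64(0.3159318201114729))
[9.24468e+01 5.67400e-01 2.97200e-01 6.09100e-01 2.70000e-03]
[9.26102e+01 5.67700e-01 2.96900e-01 6.02800e-01 2.80000e-03]
[9.29956e+01 5.68100e-01 2.96800e-01 6.08800e-01 3.20000e-03]
[9.32775e+01 5.67200e-01 2.96500e-01 6.19500e-01 3.40000e-03]
```

```bash
python3 -c "
from rig import bot;import numpy as np
s=bot.read_state();print(s['time'],np.round(s['eef_pos'],4),np.round(s['eef_rot'],3).tolist(),s['gripper_width'])
from h import rz
print(np.degrees(np.arctan2(s['eef_rot'][1][1],s['eef_rot'][0][1])),'tool y yaw; unit y yaw',90-np.degrees(.1646),'lid bar-normal',90+np.degrees(.609))
print(np.array([.4837,-.1334,0])+rz(-.1646)@[0,.069,0], rz(-.1646)[:,1])"
```

```text
0.1 [ 0.1338 -0.5333  0.2308] [[0.97, 0.243, -0.0], [0.243, -0.97, 0.001], [0.0, -0.001, -1.0]] 0.08536684096466546
-75.91566150052928 tool y yaw; unit y yaw 80.56911469214666 lid bar-normal 124.89312972346713
[ 0.49500618 -0.06533261  0.        ] [0.16385775 0.98648398 0.        ]
```

```bash
python3 -m creep '{"dp":[[36,47,0],[36,47,0],[36,47,0],[36,47,0],[36,47,0]],"yaw":[-5,-5,-5,-5,-3.5],"grip":[45,45,45,45,45]}'; python3 -m creep '{"dp":[[36,47,0],[36,47,0],[36,47,0],[36,47,0],[36,45,0]],"yaw":[0,0,0,0,0],"grip":[45,45,45,45,45]}'
```

```text
time: 0.72
eef_pos: [0.3146, -0.2967, 0.2312]
eef_rot: [[0.986, -0.166, 0.0], [-0.166, -0.986, 0.0], [0.0, -0.0, -1.0]]
contact_force: [0.3, -0.8, -0.6]
gripper_width: 0.045
finger_force: 0.0
time: 1.35
eef_pos: [0.4947, -0.0636, 0.2312]
eef_rot: [[0.987, -0.163, -0.0], [-0.163, -0.987, -0.0], [-0.0, 0.0, -1.0]]
contact_force: [0.8, -1.6, 0.0]
gripper_width: 0.0447
finger_force: 0.0
```

```bash
python3 -m creep '{"dp":[[0,-1.5,-50],[0,0,-45],[0,0,-30],[0,0,-15],[0,0,-10]],"yaw":[0,0,0,0,0],"grip":[45,45,45,45,45]}'; python3 -m creep '{"dp":[[0,0,-5],[0,0,0],[0,0,0],[0,0,0],[0,0,0]],"yaw":[0,0,0,0,0],"grip":[45,30,10,5,5]}'
```

```text
time: 1.98
eef_pos: [0.494, -0.067, 0.0811]
eef_rot: [[0.987, -0.164, 0.0], [-0.164, -0.987, -0.0], [0.0, -0.0, -1.0]]
contact_force: [-1.0, -0.2, 0.1]
gripper_width: 0.0448
finger_force: 0.0
time: 2.6
eef_pos: [0.4942, -0.067, 0.0771]
eef_rot: [[0.987, -0.164, 0.001], [-0.164, -0.987, -0.0], [0.001, 0.0, -1.0]]
contact_force: [-1.7, 1.2, 6.6]
gripper_width: 0.0127
finger_force: 60.0
```

```bash
python3 -m creep '{"dp":[[2.8,16.8,1],[2.8,16.8,0],[2.8,16.8,0],[2.8,16.8,0],[2,11.8,0]],"yaw":[0,0,0,0,0],"grip":[5,5,5,5,5]}'; python3 -m creep '{"dp":[[0.5,3,0],[0.5,3,0],[0.3,2,0]],"yaw":[0,0,0],"grip":[5,5,5]}'
```

```text
time: 3.22
eef_pos: [0.5074, 0.0131, 0.0772]
eef_rot: [[0.987, -0.163, 0.001], [-0.163, -0.987, -0.0], [0.001, 0.0, -1.0]]
contact_force: [5.4, -2.8, -7.5]
gripper_width: 0.0125
finger_force: 59.6
time: 3.6
eef_pos: [0.5085, 0.0196, 0.0772]
eef_rot: [[0.987, -0.163, 0.0], [-0.163, -0.987, -0.002], [0.001, 0.002, -1.0]]
contact_force: [2.5, -21.5, -5.2]
gripper_width: 0.0121
finger_force: 60.0
```

```bash
python3 -m creep '{"dp":[[-0.3,-2,0],[0,0,0],[0,0,0],[0,0,40],[0,0,60]],"yaw":[0,0,0,0,0],"grip":[35,45,45,45,45]}'; python3 -m creep '{"dp":[[12,55,20],[12,55,0],[12,55,0],[12,55,0],[12,58,0]],"yaw":[9,9,9,9,8],"grip":[50,50,50,50,50]}'
python3 - <<'E'
from h import *
a=bot.get_image("top")[:,:,::-1];b=bot.get_image("side")[:,:,::-1]
cv2.imwrite("pics/top1.png",a);cv2.imwrite("pics/side1.png",b)
A=cv2.resize(a[195:275,240:350],None,fx=5,fy=5,interpolation=cv2.INTER_CUBIC)
B=cv2.resize(b[205:315,205:295],None,fx=5,fy=5,interpolation=cv2.INTER_CUBIC)[:400]
o=np.zeros((600,800,3),np.uint8)
A=cv2.resize(a[205:275,290:345],None,fx=7,fy=7,interpolation=cv2.INTER_CUBIC);B=cv2.resize(b[230:315,210:290],None,fx=5,fy=5,interpolation=cv2.INTER_CUBIC)
o[:490,:385]=A;o[:425,395:795]=B
cv2.imwrite("pics/c1.png",o)
# overlay predictions for mouth
u=[.4834,-.1334,-.1646]
for p in([0,0,.06],[.035,0,.06],[-.035,0,.06]):
    X=rz(u[2])@p+[u[0],u[1],0];print((proj("top",X)[0]-[290,205]+.4)*7,(proj("side",X)[0]-[210,230]+.4)*5+[395,0])
E
```

```text
time: 4.22
eef_pos: [0.5072, 0.0182, 0.1774]
eef_rot: [[0.987, -0.164, -0.003], [-0.164, -0.987, 0.0], [-0.003, 0.0, -1.0]]
contact_force: [0.8, 0.3, 0.8]
gripper_width: 0.0449
finger_force: 0.0
time: 4.85
eef_pos: [0.5681, 0.298, 0.1975]
eef_rot: [[0.821, 0.572, 0.0], [0.572, -0.821, 0.0], [0.0, 0.0, -1.0]]
contact_force: [0.2, -1.4, 0.7]
gripper_width: 0.05
finger_force: 0.0
[172.6908501  233.00428982] [599.08146095 203.2973422 ]
[185.9291643 156.9135489] [676.90839298 201.39752253]
[159.35919696 309.63152113] [521.03852162 205.20243478]
```

View pics/c1.png

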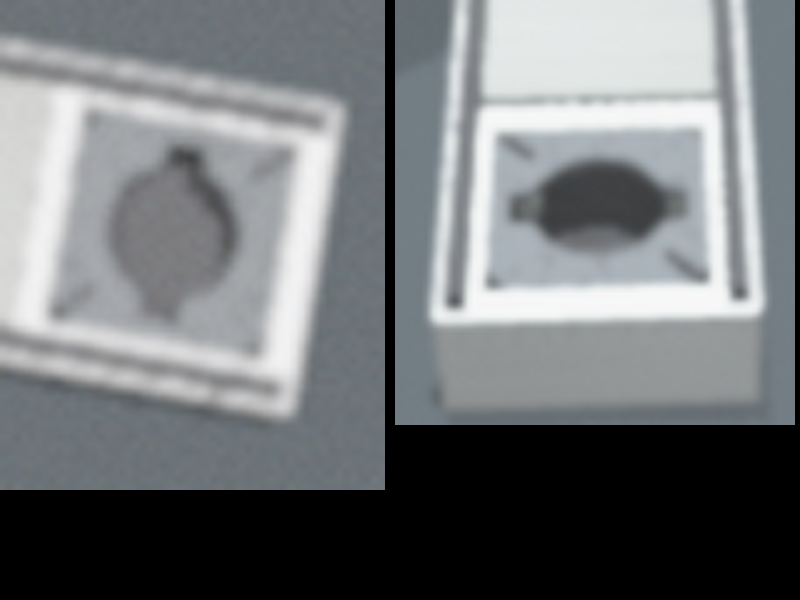

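The mouth is dark at top-crop (173,233) and side-crop (599,205), within about 1 mm of the prediction. The ribs lie to the −y side of the +x notch. Now grasping the lid.

```bash
python3 -m creep '{"dp":[[-0.4,-0.5,-60],[0,0,-50],[0,0,-35],[0,0,-18],[0,0,-10]],"yaw":[0,0,0,0,0],"grip":[50,50,50,50,50]}'; python3 -m creep '{"dp":[[0,0,0],[0,0,0],[0,0,0],[0,0,0],[0,0,0]],"yaw":[0,0,0,0,0],"grip":[40,25,5,5,5]}'
```

```text
time: 5.58
eef_pos: [0.5678, 0.2955, 0.0242]
eef_rot: [[0.823, 0.567, 0.0], [0.567, -0.823, 0.0], [0.0, 0.0, -1.0]]
contact_force: [-0.1, 0.3, 0.3]
gripper_width: 0.05
finger_force: 0.0
time: 6.2
eef_pos: [0.5683, 0.2959, 0.0257]
eef_rot: [[0.823, 0.568, 0.002], [0.568, -0.823, 0.001], [0.002, 0.0, -1.0]]
contact_force: [0.1, -0.1, 6.7]
gripper_width: 0.0147
finger_force: 59.7
```

```bash
python3 -m creep '{"dp":[[0,0,15],[0,0,30],[0,0,50],[0,0,55],[-6,-30,5]],"yaw":[0,0,0,0,-4],"grip":[5,5,5,5,5]}'; python3 -m creep '{"dp":[[-9,-45,0],[-10,-50,0],[-10,-50,0],[-10,-50,0],[-10,-50,0]],"yaw":[-8,-8,-8,-8,-8],"grip":[5,5,5,5,5]}';  python3 -m creep '{"dp":[[-10,-50,0],[-10,-50,0],[-9,-40,0],[-1,-14,0],[0,0,0]],"yaw":[0,0,0,0,0],"grip":[5,5,5,5,5]}'
```

```text
time: 6.82
eef_pos: [0.5627, 0.2669, 0.1848]
eef_rot: [[0.861, 0.509, 0.007], [0.509, -0.861, 0.003], [0.008, 0.001, -1.0]]
contact_force: [0.4, 0.0, -2.4]
gripper_width: 0.0149
finger_force: 58.7
time: 7.45
eef_pos: [0.512, 0.019, 0.1803]
eef_rot: [[0.986, -0.168, 0.001], [-0.168, -0.986, -0.0], [0.001, -0.0, -1.0]]
contact_force: [0.5, -1.1, -0.4]
gripper_width: 0.0148
finger_force: 58.6
time: 8.07
eef_pos: [0.4827, -0.1337, 0.1797]
eef_rot: [[0.986, -0.165, 0.0], [-0.165, -0.986, -0.0], [0.0, -0.0, -1.0]]
contact_force: [0.4, -0.0, -1.9]
gripper_width: 0.015
finger_force: 58.7
```

```bash
python3 -m creep '{"dp":[[0.5,0.3,-40],[0,0,-20],[0,0,-5],[0,0,0]],"yaw":[0,0,0,0],"grip":[5,5,5,5]}'
python3 - <<'E'
from h import *
b=bot.get_image("side")[:,:,::-1].copy();a=bot.get_image("top")[:,:,::-1].copy()
o=np.zeros((500,800,3),np.uint8)
s=bot.read_state();p=s["eef_pos"];yaw=np.arctan2(s["eef_rot"][1][0],s["eef_rot"][0][0])
t=np.linspace(0,6.283,60)
def crop(n,im,x,y,w,h,k):
    I=cv2.resize(im[y:y+h,x:x+w],None,fx=k,fy=k,interpolation=cv2.INTER_CUBIC)
    for z in(.013,.019):
        X=np.c_[.04*np.cos(t),.04*np.sin(t),0*t+z]@rz(yaw).T+[p[0],p[1],p[2]-.0257]
        q=(proj(n,X)-[x,y]+.5)*k-.5
        for v in q:cv2.circle(I,tuple(int(round(c)) for c in v),1,(0,0,255),-1)
    return I
o[:500,:400]=crop("side",b,205,195,80,100,5);o[:490,410:795]=crop("top",a,290,205,55,70,7)
cv2.imwrite("pics/c2.png",o);print(p,np.degrees(yaw))
E
```

```text
time: 8.57
eef_pos: [0.4835, -0.1325, 0.1148]
eef_rot: [[0.987, -0.163, 0.0], [-0.163, -0.987, -0.0], [0.0, -0.0, -1.0]]
contact_force: [0.3, -0.0, -2.0]
gripper_width: 0.015
finger_force: 58.7
[ 0.48369781 -0.13294409  0.11529814] -9.389686823936838
```

View pics/c2.png

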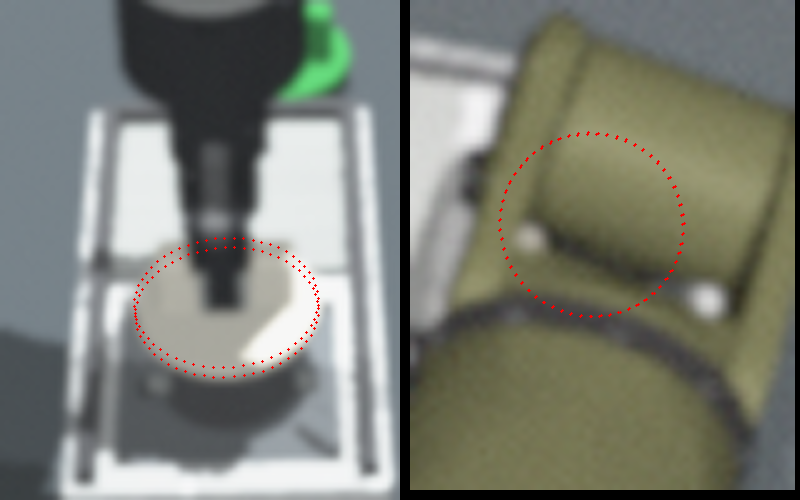

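Side crop: the lid disc coincides with the predicted outline (centre about (227,308)), and its lugs at (158,382) and (305,378) line up with the notches. Lowering.

```bash
python3 -m creep '{"dp":[[-0.3,-0.5,-15],[0,0,-8],[0,0,-6],[0,0,-5],[0,0,-4]],"yaw":[0,0,0,0,0],"grip":[5,5,5,5,5]}'; python3 -m creep '{"dp":[[0,0,-3],[0,0,-2],[0,0,0]],"yaw":[0,0,0],"grip":[5,5,5]}'
```

```text
time: 9.3
eef_pos: [0.4829, -0.1337, 0.076]
eef_rot: [[0.987, -0.164, 0.0], [-0.164, -0.987, -0.0], [0.0, 0.0, -1.0]]
contact_force: [-0.2, 0.1, -1.3]
gripper_width: 0.015
finger_force: 58.7
time: 9.68
eef_pos: [0.4828, -0.1337, 0.0724]
eef_rot: [[0.987, -0.164, 0.0], [-0.164, -0.987, -0.0], [0.0, 0.0, -1.0]]
contact_force: [-9.0, 2.3, 15.3]
gripper_width: 0.0151
finger_force: 61.0
```

```bash
python3 -m creep '{"dp":[[-0.5,0.1,0.5],[0,0,0],[0,0,0]],"yaw":[0,-4,-5],"grip":[5,5,5]}'; python3 -m creep '{"dp":[[0,0,0],[0,0,0],[0,0,0],[0,0,0],[0,0,0]],"yaw":[-6,-6,-6,-6,0],"grip":[5,5,5,5,5]}'
```

```text
time: 10.05
eef_pos: [0.4829, -0.1337, 0.0724]
eef_rot: [[0.948, -0.318, 0.002], [-0.318, -0.948, -0.0], [0.002, -0.0, -1.0]]
contact_force: [0.5, 1.4, 3.9]
gripper_width: 0.015
finger_force: 59.6
time: 10.68
eef_pos: [0.483, -0.1336, 0.0724]
eef_rot: [[0.739, -0.674, 0.002], [-0.674, -0.739, -0.0], [0.001, -0.001, -1.0]]
contact_force: [1.3, 2.1, 6.5]
gripper_width: 0.0146
finger_force: 59.8
```

```bash
python3 -m creep '{"dp":[[0,0,0],[0,0,0],[0,0,0],[0,0,0]],"yaw":[-5,-5,-2.5,0],"grip":[5,5,5,5]}'
python3 - <<'E'
from h import *
b=bot.get_image("side")[:,:,::-1]
cv2.imwrite("pics/c3.png",cv2.resize(b[195:300,200:300],None,fx=5.5,fy=5.5,interpolation=cv2.INTER_CUBIC))
s=bot.read_state();R=np.array(s["eef_rot"]);a=np.arctan2(R[1,0],R[0,0]);print(np.degrees(a)+9.43,s["ft_torque"],s["joint_pos"][5])
p=s["eef_pos"]
for q in([.03,0,.05],[-.03,0,.05],[0,0,.05]):
    X=rz(a)@q+[p[0],p[1],.047];print((proj("side",X)[0]-[200,195]+.5)*5.5)
E
```

```text
time: 11.18
eef_pos: [0.4831, -0.1336, 0.0725]
eef_rot: [[0.576, -0.817, 0.002], [-0.817, -0.576, -0.0], [0.001, -0.001, -1.0]]
contact_force: [1.9, 3.2, 6.1]
gripper_width: 0.0149
finger_force: 59.7
-45.35686718920706 [ 0.28716775 -0.26918611  0.04161918] 2.1837154101696132
[329.76961205 390.32742299]
[224.75067963 316.65565416]
[276.40279094 352.89009605]
```

View pics/c3.png

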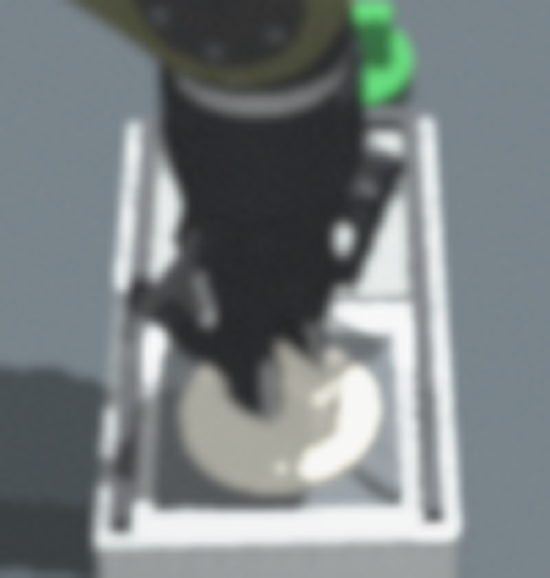

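Side crop: the lid sits flush. The bar end near (320,390) is close to the predicted (330,390) and points at the rib at (380,487). The tool reads 45.4° clockwise with a 60 N grip.

```bash
python3 -c "
from rig import bot
print(bot.sign_off())"
```

```text
the job is handed in; nothing more can be done
None
```

I handed the job in at about 11 s with the shutter against its open stop and the lid flush in the mouth, turned about 45° clockwise to the ribs and still gripped at about 60 N; the judge returned no verdict.

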